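# Seat a plug-in relay with the guarded bench press

## Task

The relay on the bench press's sliding carrier is only half plugged into its socket. Push the carrier fully home against its stop under the ram, then reach down through the window in the guard and press the lever's pad until the relay is fully seated, and let the lever spring back up and draw the fingers out. Push and press with the fingertips only: do not touch the guard, do not lift the carrier or the relay, and leave everything else where it stands.

Things in the scene. Friction and masses are not known exactly. Their poses are not given: they have to be found in the camera images.
- press: Grey bench press, fixed, 220 mm wide, 175 mm high. Origin on the bench (z = 0) straight under the ram axis; x = the direction in which the carrier is pushed in, y = left seen so, z up. Slideway of two steel rails (tops 26 mm above the bench, 53 mm apart) sticks out of the front to x = -172 mm, 84 mm wide. The ram's flat foot is 82 mm above the bench at rest.
- guard: Guard box over the press, same origin and axes as the press: dark steel posts and top plate, clear sheets on all sides; x = -58 to 58 mm, y = -118 to 88 mm. The top plate slopes: upper side 150 mm above the bench at the front (x = -55 mm), 174 mm at the back. Mouth for the carrier in the front sheet, 80 mm wide, up to 86 mm above the bench. The robot must not touch it.
- window (a point): Centre of the window in the guard's top plate, at x = 0, y = -60, z = 160 mm of the press. 80 mm square between the middles of its 6 mm rolled edges: clear opening seen from above 72 mm along the press's x and 74 mm along y. The lever's pad lies straight beneath.
- lever (a joint): Lever angle, rad: 0 = up, at rest; about 0.25 when the ram has seated the relay and stops it. Pivot at y = +60, z = 127 mm of the press; the pad end at y = -60 mm sinks by 120 mm times the angle (30 mm in all). About 2 N on the pad starts it, about 10 N is needed at the bottom; it springs back when let go. The ram meets the relay after 9 mm of its own 15 mm stroke.
- lever_pad (a point): Centre of the top of the lever's black pad, 34 mm (x) by 32 mm (y), 138 mm above the bench at rest and 22 mm under the window; about 108 mm above the bench when fully pressed.
- carrier: Loose aluminium slide between the rails, 170 x 50 x 10 mm, 0.35 to 0.7 kg, relay socket at its inner end, push plate at its outer end. Origin on its underside (14 mm above the bench) under the socket's centre, x along the press's x. Starts drawn out 28 to 52 mm; home against the stop its origin is at x = 0 (+-0.5 mm) of the press. 1.5 mm side play; a few newtons of friction.
- push_plate (a point): Point on the outer face of the carrier's push plate, on the centre line, x = -140 mm of the carrier, 49 mm above the bench. The plate is 40 mm wide and 10 mm thick; its upper edge is 60 mm above the bench. Pushing this face along the press's x drives the carrier in.
- relay: Grey box-shaped plug-in relay, 22 x 29 x 38 mm, 40 g, standing in the socket on the carrier. Origin in the centre of its underside. Half plugged in, that is 21 mm above the carrier's underside; fully seated 15 mm (6 mm lower). Its top then stands 67 mm above the bench. Friction in the socket holds it wherever it has been pressed to.
- spare_relay: A second relay of the same make, 22 x 29 x 38 mm, standing loose on the bench to the left of the slideway. Leave it. Origin in the centre of its underside.
- capacitor: Dark blue can capacitor, diameter 35 mm, 67 mm high, standing loose in front of the guard, right of the slideway. Leave it. Origin in the centre of its underside.
- flux_pot: Round pot with a dark lid, diameter 46 mm, 34 mm high, loose on the bench near the robot. Leave it. Origin in the centre of its underside.
- mug: Green mug, 96 mm high, loose on the left. Leave it. Origin in the centre of its underside.
- spares_box: Small brown carton, 66 x 85 x 50 mm, loose on the left. Leave it. Origin in the centre of its underside.
- esd_brush: Flat black brush, 36 x 160 x 10 mm, lying loose near the vice. Leave it.

How it is judged:
By the outcome, as a careful person would: the job done as asked, in the order asked, and still so for the second after the job is handed in, with the robot touching nothing.
It also fails if it takes over 54 s, if anything falls off the work surface, if the arm or the gripper's body presses on something with over 40 N, if the wrist force passes 120 N, or if a joint passes its speed limit or range.

## Robot

A 6-joint arm with a two-finger parallel gripper is mounted at the origin on a cart in front of the work surface, level with it; the furniture and walls round the work are solid. World frame = base frame: x ahead of the robot, y to its left, z up, the work surface at z = 0. Lengths are in mm, angles in rad, forces in N, time in s.
With the tool pointing down it reaches from about 200 to 875 mm from the base axis. Payload 3.4 kg.
Tool frame: the origin (TCP) lies midway between the tips of the shut fingers; the grasp point (between the pads) lies 19 mm behind it; z points along the fingers, y is the line along which they close (so a half turn about z gives the same grasp; the last joint's range is limited). The gripper opens to 94 mm and grips with 3 to 60 N. Pads are 16 mm wide; open, the fingers measure 119 mm over their backs; the gripper's body (75 mm by 177 mm) begins 78 mm behind the grasp point.
Start: joints at [-1.432, 0.276, 1.505, -0, 1.361, -0.121], TCP at [147.708, -555.741, 205.493] pointing down, gripper open.
Joint ranges: [-2.89, 2.89], [-0.75, 2.08], [0.22, 2.7], [-1.18, 4.32], [0.11, 2.71], [-2.7, 2.7]. Speed limits (rad/s): [2.57, 2.57, 3.14, 3.14, 3.14, 3.14].

## Interface

Orientations are given as [roll, pitch, yaw] about the fixed x, y, z axes, in that order (R = Rz(yaw) Ry(pitch) Rx(roll)).
In Python, from cell import robot gives the robot as it stands.
- The arm moves only by the tool run_rows, called after "Call:" as a command line: name --argument value ..., lists and objects as JSON in quotes. Schema: {"type":"object","properties":{"ticks":{"type":"array","items":{"type":"array","items":{"type":"array","items":{"type":"number"},"minItems":7,"maxItems":7},"minItems":1,"maxItems":10},"minItems":1,"maxItems":1},"squeeze":{"type":"number"},"only":{"type":"string"},"quiet":{"type":"boolean"},"lines":{"type":"string"}},"required":["ticks"],"additionalProperties":false}. ticks is a list that holds a single list of rows (three levels of brackets), with 1 to 10 rows, each of 7 numbers: dx, dy, dz in fractions of the full range, 1 being 0.6 m, then a rotation vector rx, ry, rz in shares of pi/2 rad (1.0 is pi/2 rad), then the finger opening in mm; each row is the pose to reach, as a shift and turn from the pose commanded when the call began, along the tool's axes at that moment; what a row does not reach only later rows make up. A row lasts 1/8 s, in which the tool goes at most 62.5 mm and 0.188 rad, less where a joint would pass 70% of its speed; a pose out of reach is approached as far as the arm can. The fingers move at their own pace and stop on an object; squeeze is the grip in N (left out, the last holds). Time passes only in rows, so rows that do not move let the fingers close. The tool returns the time, the measured TCP pose, the force, the opening and the grip force at its end. only (a regular expression) keeps the lines of the reply that match it, lines (a string "A,B") keeps lines A to B, and quiet returns only ok. Input that does not fit is refused with a message, and nothing moves.
- robot.get_obs(): the state, without advancing time (a new reading comes with each control period).
- robot.grab_frame(name): name is "side" or "top"; returns the picture (480x640x3 uint8, red, green, blue); there is no depth.
- robot.get_calibration(name): a dict with "vfov" (degrees; the focal length in pixels is half the picture's height over the tangent of half this angle, whatever the lens; pixels are square), "cx", "cy" (the principal point, pixels), "k1" (the pictures are not rectified: a ray, as slopes to the right and down, at radius r is drawn at 1 + k1 r^2 times it, then the intrinsics apply), "rvec" (rotation vector, rad) and "tvec" (3), from world to camera coordinates, as OpenCV has them. Camera axes: x right, y down, z forward; pixel columns grow to the right and rows downward; lengths in mm; the calibration is good to about 2 mm. A picture is of the moment at which its call begins. get_calibration takes no time and is no camera call.
- robot.close_job(): hands the job in; it is judged then, once.
The state is a dict: "time": time; "joints": joint angles; "joint_vel": joint speeds; "joint_efforts": joint torques, N m; "ee_pos": TCP position; "tool_rot": TCP orientation; "ft_force": force on the tool from outside, world axes, zero at the start; "torque": the same for the moment, N m; "finger_gap": finger opening in mm; "finger_force": force on a finger pad.
Only numpy, scipy, OpenCV 4.12 (cv2) and the standard library are available. Lean on these libraries where they do the work, as an engineer would, in place of code of your own. Each camera call takes 0.05 s, during which the arm holds its last target. There are 200 camera calls.

## Working session

There is one attempt and no reset: what is moved stays moved. The work goes in short steps, Python scripts to look and compute and a tool call to move; the robot and the scene stay as the last step left them, time stands still between calls to the robot, and variables do not carry over. Pictures are saved under pics/ and viewed, at most 10 in all, crops included, and the job is handed in when it is done.

```bash
ls; mkdir -p pics
```

Run:
```python
from cell import robot
import cv2
for n in("top","side"):
    f=robot.grab_frame(n); cv2.imwrite(f"pics/{n}0.png",f[:,:,::-1]); print(n,robot.get_calibration(n))
o=robot.get_obs();print(o)
```

```text
cell.py
pics
top {'vfov': 45.063743306712965, 'cx': 314.2026956560902, 'cy': 239.02356213573668, 'k1': -0.1333375365253951, 'rvec': array([ 2.10342698, -2.11211572,  0.22496261]), 'tvec': array([ 133.11227674,  540.91920851, 1158.98667789])}
side {'vfov': 57.277606070884964, 'cx': 323.45692479612967, 'cy': 234.7292050942548, 'k1': -0.008671433053086208, 'rvec': array([ 2.49390433,  0.03868727, -0.01230298]), 'tvec': array([-548.44280548,  147.06191902,  889.65753967])}
{'time': 0.1, 'joints': array([-1.43201084e+00,  2.76525629e-01,  1.50598201e+00, -2.35876621e-05,
        1.36072339e+00, -1.20998881e-01]), 'joint_vel': array([-0.00038341, -0.00101807, -0.00195239, -0.00120633, -0.00098021,
       -0.00260572]), 'joint_efforts': array([ 2.83873145e-03, -4.05452228e+01, -2.37780708e+01,  7.02367723e-02,
        2.98778107e-02, -5.13092425e-05]), 'ee_pos': array([ 147.61708136, -555.20091978,  204.70452429]), 'tool_rot': array([-3.13996347e+00, -1.74865604e-04,  2.59789168e-01]), 'ft_force': array([-0.97219958, -0.75144454,  0.43300886]), 'torque': array([-0.02747923,  0.02074946, -0.04316771]), 'finger_force': 0.0, 'finger_gap': 94.13939557695556}
```

View pics/top0.png

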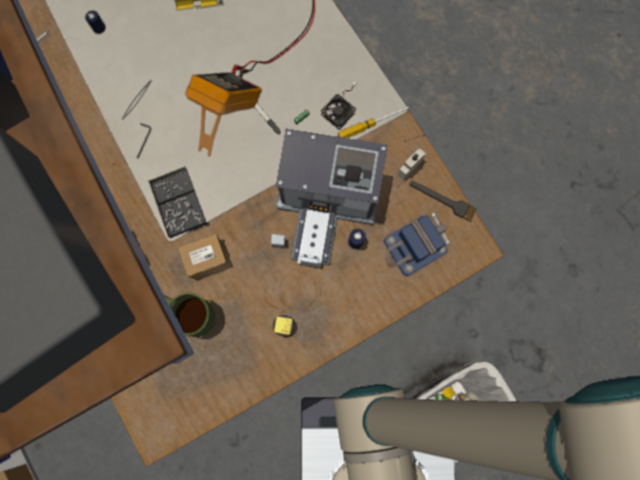

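View pics/side0.png

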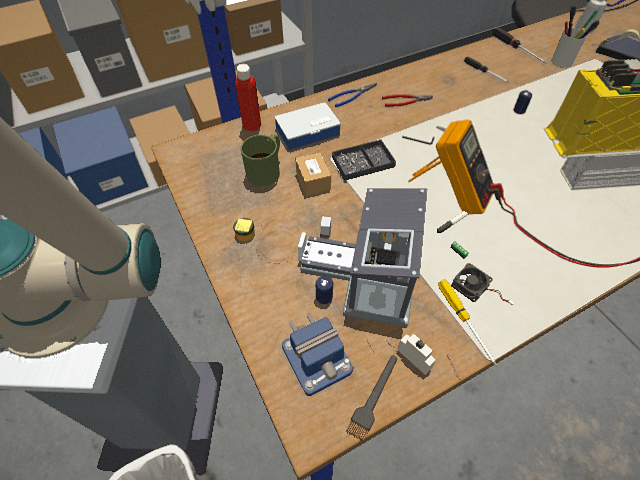

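The top view shows the press guard at about (330,175), its window at (354,170), the carrier's white top from (318,210) to (310,262), the capacitor at (357,239) and the spare relay at (278,240). In the side view the push plate is near (303,248) and the window near (388,250).

Run:
```python
import cv2
a=cv2.imread("pics/top0.png")[120:280,260:410]; b=cv2.imread("pics/side0.png")[180:340,285:435]
cv2.imwrite("pics/crop0.png",cv2.resize(cv2.hconcat([a,b]),(0,0),fx=2.66,fy=2.66,interpolation=cv2.INTER_CUBIC))
```

```text
(no output)
```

View pics/crop0.png

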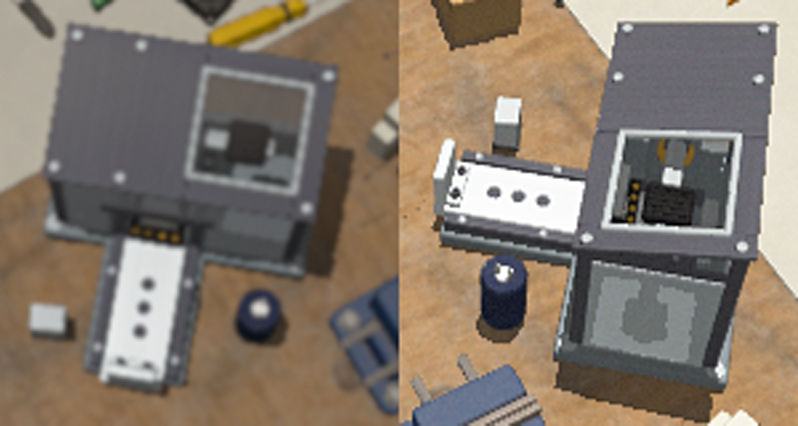

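Create h.py:
```python
import numpy as np,cv2
from cell import robot
def cal(n):
    c=robot.get_calibration(n); f=240/np.tan(np.radians(c["vfov"]/2))
    K=np.array([[f,0,c["cx"]],[0,f,c["cy"]],[0,0,1]]);D=np.array([c["k1"],0,0,0,0.])
    return K,D,cv2.Rodrigues(c["rvec"])[0],c["tvec"].reshape(3,1)
def norm(n,p):
    K,D,R,t=cal(n); return cv2.undistortPoints(np.array(p,float).reshape(-1,1,2),K,D).reshape(-1,2)
def tri(pt,ps):
    P=[np.hstack(cal(n)[2:]) for n in("top","side")]
    X=cv2.triangulatePoints(P[0],P[1],norm("top",pt).T,norm("side",ps).T); return (X[:3]/X[3]).T
def plane(n,p,z):
    K,D,R,t=cal(n); q=norm(n,p); C=(-R.T@t).ravel(); d=np.c_[q,np.ones(len(q))]@R
    return C+d*((z-C[2])/d[:,2])[:,None]
```

Run:
```python
from h import *
np.set_printoptions(precision=1,suppress=True)
T=lambda L:[(x/2.66+260-.31,y/2.66+120-.31) for x,y in L]
S=lambda L:[((x-399)/2.66+285-.31,y/2.66+180-.31) for x,y in L]
W=tri(T([(203,70),(313,85),(295,190),(189,176)]),S([(741,135),(731,229),(607,227),(617,133)]))
B=tri(T([(77,35),(328,75),(306,209),(54,165)]),S([(768,29),(742,246),(587,238),(628,28)]))
for n,M in(("W",W),("B",B)):
    print(n,M,M.mean(0))
    a=M[0]-M[1]+M[3]-M[2]; print("yaw y",np.degrees(np.arctan2(-a[0],a[1])))
    a=M[0]-M[3]+M[1]-M[2]; print("yaw x",np.degrees(np.arctan2(a[1],a[0])))
print("plate top z60",plane("top",T([(106,372),(165,384)]),60))
print("plate side z60",plane("side",S([(447,142),(437,208)]),60))
print("slide end z26",plane("top",T([(87,375),(180,388)]),26))
print("cap",plane("top",T([(259,307)]),67),plane("side",S([(503,267)]),67))
```

```text
W [[707.   87.  170.1]
 [692.2   6.  177.1]
 [616.5  19.3 156.1]
 [626.3  97.5 156.7]] [660.5  52.5 165. ]
yaw y -8.77088900080287
yaw x -8.659795882741319
B [[734.  181.  174.9]
 [699.2  -5.6 176.6]
 [603.   11.5 154. ]
 [636.7 198.  155.1]] [668.2  96.2 165.1]
yaw y -10.406726142311783
yaw x -10.016157965949485
plate top z60 [[497.4 161.6  60. ]
 [487.7 115.4  60. ]]
plate side z60 [[500.  159.1  60. ]
 [496.1  95.7  60. ]]
slide end z26 [[501.2 177.9  26. ]
 [490.2 103.   26. ]]
cap [[547.6  41.1  67. ]] [[548.1  40.8  67. ]]
```

Run:
```python
from h import *
np.set_printoptions(precision=1,suppress=True)
T=lambda L:[(x/2.66+260-.31,y/2.66+120-.31) for x,y in L]
S=lambda L:[((x-399)/2.66+285-.31,y/2.66+180-.31) for x,y in L]
for n,w,b in(("top",T([(203,70),(313,85),(295,190),(189,176)]),T([(77,35),(328,75),(306,209),(54,165)])),
  ("side",S([(741,135),(731,229),(607,227),(617,133)]),S([(768,29),(742,246),(587,238),(628,28)]))):
  for m,L,zz in(("win",w,(168,168,152,152)),("bolt",b,(173,173,151,151))):
    M=np.array([plane(n,[p],z)[0] for p,z in zip(L,zz)])
    a=M[0]-M[1]+M[3]-M[2]; c=M[0]-M[3]+M[1]-M[2]
    print(n,m,M.mean(0),np.linalg.norm(a)/2,np.linalg.norm(c)/2,"yaw",np.degrees([np.arctan2(-a[0],a[1]),np.arctan2(c[1],c[0])]))
print("rails top L,R",plane("top",T([(112,262),(92,375),(193,262),(175,385)]),26))
# white carrier mask centroid line in top view
im=cv2.imread("pics/top0.png"); m=(im.min(2)>200).astype(np.uint8); m[:208]=0;m[268:]=0;m[:,:292]=0;m[:,340:]=0
p=np.argwhere(m)[:,::-1]; r=cv2.minAreaRect(p.astype(np.float32)); print(r); q=plane("top",cv2.boxPoints(r),24);print(q)
im=cv2.imread("pics/side0.png")[228:262,295:315]; print(im.min(2))
```

```text
top win [661.8  52.  160. ] 81.16988961995297 79.99058093628041 yaw [-8.2 -9.2]
top bolt [668.7  96.  162. ] 190.11933069528814 100.1173390504881 yaw [-10.2 -10.2]
side win [661.8  56.2 160. ] 78.48735021704441 82.76859461529531 yaw [-8.2 -7.5]
side bolt [669.3  99.  162. ] 190.6916094108401 101.6275860397385 yaw [-10.5 -10.3]
rails top L,R [[595.1 157.8  26. ]
 [501.2 173.8  26. ]
 [594.8  91.4  26. ]
 [492.7 107.   26. ]]
((313.1708984375, 236.9087677001953), (21.57817840576172, 50.32642364501953), 9.7824068069458)
[[503.2 165.3  24. ]
 [613.4 146.8  24. ]
 [604.9 100.4  24. ]
 [495.  119.7  24. ]]
[[111 105  98 108 106 123 121 115 116 106 116 111 103 112 116 119 112 111
  121 116]
 [115 113  99 104 109 127 122 124 114 111 111 121 108 107 108 114 110 109
  111 113]
 [117 111  99  98 104 117 120 127 125 119 117 124 117 115 111 118 116 119
  117 114]
 [113 113 106 101 106 111 118 116 116 117 123 116 120 118 116 116 115 114
  118 112]
 [109 112 111 109 109 107 117 175 213 208 134 110 112 118 120 117 113 106
  113 111]
 [113 108 113 111 111 113 136 244 248 249 233 108 112 115 119 113 1
[... 1698 characters left out ...]
 250 249
  250 250]
 [112 111 113 114 118 118 119 120 255 250  92 110 251 147 255 252 251 251
  251 251]
 [110 112 112 109 117 119 117 127 236 255 245 255 254 226 254 251 251 251
  251 252]
 [115 104 112 119 115 120 118 105 136 158 169 211 181 255 253 252 251 252
  251 251]
 [112 106 106 115 123 121 123 255 253 102 103 117 117 255 251 250 251 251
  251 251]
 [118 107 113 115 122 123 127 255 255 255 255 252 250 255 252 251 252 250
  251 250]
 [114 104 110 109 118 117 118 158 174 188 199 228 248 255 255 255 255 254
  252 252]
 [105 111 111 115 108 108 118  94 102 104 111 132 147 161 168 187 194 238
  250 255]
 [119 118 112 117  59  59  73 128 106 109 107 103 132 212 176 104 112 143
  157 168]]
```

The manual's scale: shifts go in shares of 0.6 m and turns go in shares of pi/2 rad. Converting my numbers, -596 mm is -0.9933, 490 mm is 0.8167, 0.435 rad is 0.2769.

Call:
run_rows --ticks '[[[0, 0, 0, 0, 0, 0.0955, 0], [0.8167, -0.9933, 0, 0, 0, 0.2769, 0], [0.8167, -0.9933, 0, 0, 0, 0.2769, 0], [0.8167, -0.9933, 0, 0, 0, 0.2769, 0], [0.8167, -0.9933, 0, 0, 0, 0.2769, 0], [0.8167, -0.9933, 0, 0, 0, 0.2769, 0], [0.8167, -0.9933, 0, 0, 0, 0.2769, 0], [0.8167, -0.9933, 0, 0, 0, 0.2769, 0], [0.8167, -0.9933, 0, 0, 0, 0.2769, 0], [0.8167, -0.9933, 0, 0, 0, 0.2769, 0]]]' --squeeze 30

```text
time: 1.35
ee_pos: [381.7, -42.1, 205.5]
tool_rot: [3.141, -0.001, -0.175]
ft_force: [1.9, -0.4, 0.4]
finger_gap: 0.4
finger_force: 0.0
```

Add to h.py:
```python
O=np.array([672,112,0.]); yw=np.radians(-10); c,s=np.cos(yw),np.sin(yw); RP=np.array([[c,-s,0],[s,c,0],[0,0,1]])
def topress(X): return (np.asarray(X)-O)@RP
def go(p):
    from scipy.spatial.transform import Rotation as Ro
    o=robot.get_obs(); R=Ro.from_euler("xyz",o["tool_rot"]).as_matrix()
    print("tool delta",np.round(R.T@(O+RP@np.array(p,float)-o["ee_pos"]),1),"at press",np.round(topress(o["ee_pos"]),1),"F",np.round(RP.T@o["ft_force"],1),"t",o["time"])
```

Run:
```python
from h import *
print(topress(plane("side",[(302,232.3),(297.7,245.7)],60)))
go([-215,0,205])
```

```text
[[-179.60152075   18.17144786   60.        ]
 [-180.18570428  -17.58838771   60.        ]]
tool delta [  44.  -202.2    0.5] at press [-259.1 -202.2  205.5] F [ 1.9 -0.   0.4] t 1.35
```

Converted, -202 mm is -0.3367, 160 mm is 0.2667.

Call:
run_rows --ticks '[[[0.0733, -0.3367, 0, 0, 0, 0, 0], [0.0733, -0.3367, 0, 0, 0, 0, 0], [0.0733, -0.3367, 0, 0, 0, 0, 0], [0.0733, -0.3367, 0, 0, 0, 0, 0], [0.0733, -0.3367, 0.1667, 0, 0, 0, 0], [0.0733, -0.3367, 0.1667, 0, 0, 0, 0], [0.0733, -0.3367, 0.2667, 0, 0, 0, 0], [0.0733, -0.3367, 0.2667, 0, 0, 0, 0], [0.0733, -0.3367, 0.2667, 0, 0, 0, 0]]]'

```text
time: 2.48
ee_pos: [461.0, 146.8, 46.8]
tool_rot: [-3.141, -0.002, -0.176]
ft_force: [1.1, -0.2, 0.7]
finger_gap: 0.2
finger_force: 0.0
```

Run:
```python
from h import *
go([-148,0,45])
f=robot.grab_frame("side"); cv2.imwrite("pics/s1.png",cv2.resize(f[160:340,240:440,::-1],(0,0),fx=3,fy=3))
```

```text
tool delta [65.8 -2.4  1.9] at press [-213.8   -2.3   46.8] F [ 1.1 -0.1  0.7] t 2.475
```

View pics/s1.png

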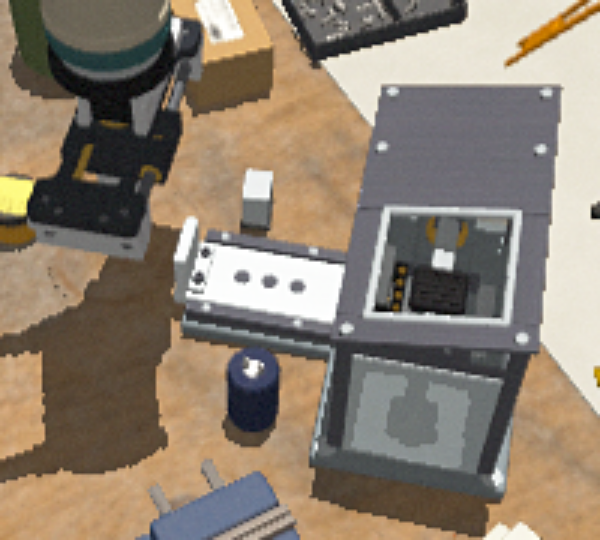

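The view shows the gripper standing off the push plate (plate at about (187,260) in the crop), and the way in is clear.

Converted, 60 mm is 0.1, 56 mm is 0.0933.

Call:
run_rows --ticks '[[[0.025, -0.0033, 0.0033, 0, 0, 0, 0], [0.0367, -0.0033, 0.0033, 0, 0, 0, 0], [0.045, -0.0033, 0.0033, 0, 0, 0, 0], [0.0533, -0.0033, 0.0033, 0, 0, 0, 0], [0.0617, -0.0033, 0.0033, 0, 0, 0, 0], [0.07, -0.0033, 0.0033, 0, 0, 0, 0], [0.0783, -0.0033, 0.0033, 0, 0, 0, 0], [0.0867, -0.0033, 0.0033, 0, 0, 0, 0], [0.0933, -0.0033, 0.0033, 0, 0, 0, 0], [0.1, -0.0033, 0.0033, 0, 0, 0, 0]]]'

```text
time: 3.78
ee_pos: [514.1, 139.0, 43.5]
tool_rot: [3.14, 0.011, -0.176]
ft_force: [-9.7, 2.0, 7.8]
finger_gap: 0.4
finger_force: 5.1
```

```bash
python3 -c "
from h import *
go([-148,0,45])"
```

```text
tool delta [12.2 -0.8 -1.6] at press [-160.2   -0.8   43.5] F [-9.9  0.3  7.8] t 3.775
```

Converted, 8 mm is 0.0133, 6 mm is 0.01.

Call:
run_rows --ticks '[[[0.005, 0, 0, 0, 0, 0, 0], [0.01, 0, 0, 0, 0, 0, 0], [0.0133, 0, 0, 0, 0, 0, 0], [0.0133, 0, 0, 0, 0, 0, 0], [0.0133, 0, 0, 0, 0, 0, 0]]]'

```text
time: 4.4
ee_pos: [522.8, 137.6, 43.5]
tool_rot: [3.14, 0.009, -0.176]
ft_force: [-7.2, 1.1, 6.6]
finger_gap: 0.5
finger_force: 4.2
```

```bash
python3 -c "
from h import *
go([-148,0,45])"
```

```text
tool delta [ 3.4 -0.7 -1.5] at press [-151.4   -0.7   43.5] F [-7.3 -0.2  6.6] t 4.4
```

Converted, 4 mm is 0.0067, 2 mm is 0.0033.

Call:
run_rows --ticks '[[[0.0033, 0, 0, 0, 0, 0, 0], [0.0067, 0, 0, 0, 0, 0, 0], [0.0067, 0, 0, 0, 0, 0, 0]]]'

```text
time: 4.78
ee_pos: [524.1, 137.2, 43.5]
tool_rot: [3.14, 0.014, -0.176]
ft_force: [-11.6, 3.1, 11.3]
finger_gap: -0.0
finger_force: 6.5
```

```bash
python3 -c "
from h import *
go([-148,0,45])"
```

```text
tool delta [ 2.  -0.8 -1.5] at press [-150.    -0.8   43.5] F [-12.    1.   11.3] t 4.775
```

Call:
run_rows --ticks '[[[0.0033, 0, 0, 0, 0, 0, 0], [0.0033, 0, 0, 0, 0, 0, 0], [0.0033, 0, 0, 0, 0, 0, 0]]]'

```text
time: 5.15
ee_pos: [524.1, 137.2, 43.5]
tool_rot: [3.14, 0.017, -0.176]
ft_force: [-15.1, 3.6, 14.2]
finger_gap: 0.6
finger_force: 8.2
```

```bash
python3 -c "
from h import *
go([-148,0,45])"
```

```text
tool delta [ 2.  -0.8 -1.5] at press [-150.    -0.8   43.5] F [-15.5   1.   14.2] t 5.15
```

Converted, 6 mm is 0.01, 4 mm is 0.0067.

Call:
run_rows --ticks '[[[0.0033, 0, 0, 0, 0, 0, 0], [0.0067, 0, 0, 0, 0, 0, 0], [0.01, 0, 0, 0, 0, 0, 0], [0.01, 0, 0, 0, 0, 0, 0]]]'

```text
time: 5.65
ee_pos: [524.1, 137.2, 43.6]
tool_rot: [3.139, 0.029, -0.177]
ft_force: [-25.3, 6.3, 23.1]
finger_gap: 0.7
finger_force: 13.4
```

```bash
python3 -c "
from h import *
go([-148,0,45])
f=robot.grab_frame('side'); cv2.imwrite('pics/s2.png',cv2.resize(f[190:310,290:430,::-1],(0,0),fx=5,fy=5,interpolation=2))"
```

```text
tool delta [ 2.  -0.9 -1.5] at press [-150.1   -0.9   43.6] F [-26.    1.8  23.1] t 5.65
```

View pics/s2.png

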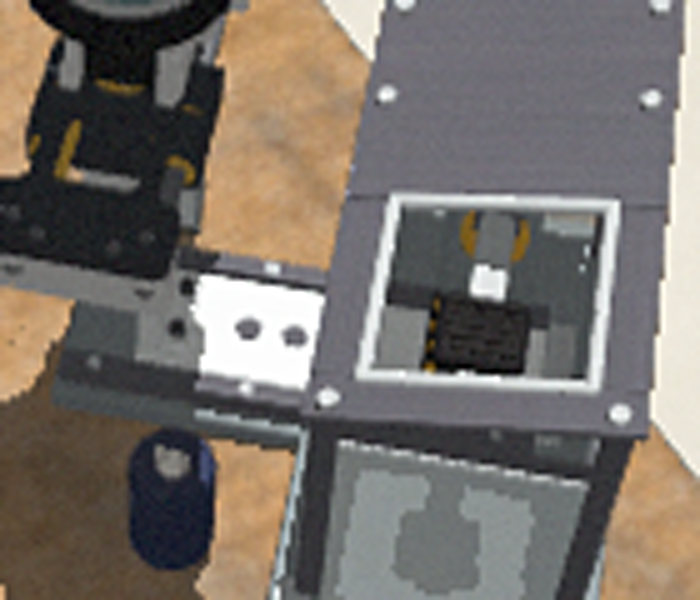

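The push has stopped dead at 26 N, so the carrier looks home. I'll back off, rise, and check the plate.

Converted, -170 mm is -0.2833, -120 mm is -0.2.

Call:
run_rows --ticks '[[[-0.0167, 0, 0, 0, 0, 0, 0], [-0.0833, 0, 0, 0, 0, 0, 0], [-0.0833, 0, -0.1, 0, 0, 0, 0], [-0.0833, 0, -0.2, 0, 0, 0, 0], [-0.0833, 0, -0.2833, 0, 0, 0, 0], [-0.0833, 0.0833, -0.2833, 0, 0, 0, 0], [-0.0833, 0.1, -0.2833, 0, 0, 0, 0], [-0.0833, 0.1, -0.2833, 0, 0, 0, 0]]]'

```text
time: 6.7
ee_pos: [479.5, 84.5, 213.5]
tool_rot: [-3.141, -0.0, -0.177]
ft_force: [0.2, 0.1, 0.0]
finger_gap: 0.2
finger_force: 0.0
```

```bash
python3 -c "
from h import *
go([0,-60,210])
f=robot.grab_frame('side'); cv2.imwrite('pics/s3.png',cv2.resize(f[190:310,290:430,::-1],(0,0),fx=5,fy=5,interpolation=2))"
```

```text
tool delta [184.8  -0.9   3.6] at press [-184.8  -60.5  213.5] F [0.1 0.1 0. ] t 6.7
```

View pics/s3.png

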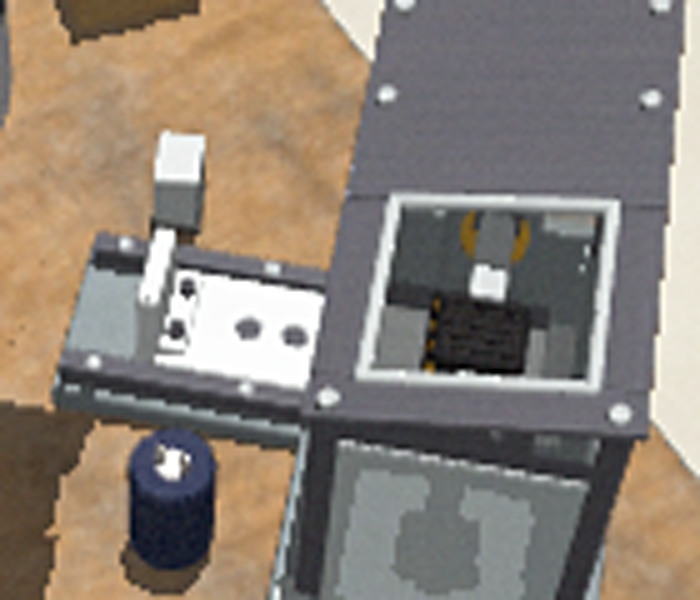

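The picture shows the plate's outer top edge from (153,230) to (140,297) in the crop, the pad at (484,333) inside the window frame, and the capacitor and spare relay undisturbed.

Run:
```python
from h import *
np.set_printoptions(precision=1,suppress=True)
S=lambda L:[(x/5+290-.4,y/5+190-.4) for x,y in L]
print("plate",topress(plane("side",S([(153,230),(140,297)]),60)))
print("pad",topress(plane("side",S([(484,333)]),138)), topress(plane("top",[(249/2.66+259.7,142/2.66+119.7)],138)))
print("win",topress(plane("side",S([(392,198),(613,206),(597,384),(365,373)]),160)))
```

```text
plate [[-140.1   17.5   60. ]
 [-138.1  -17.3   60. ]]
pad [[  0.1 -61.1 138. ]] [[ -1.4 -61.8 138. ]]
win [[ -40.9  -23.7  160. ]
 [  39.1  -10.8  160. ]
 [  40.3  -89.9  160. ]
 [ -39.  -101.8  160. ]]
```

Converted, 185 mm is 0.3083, 124 mm is 0.2067.

Call:
run_rows --ticks '[[[0.1033, 0, 0, 0, 0, 0, 0], [0.2067, 0, 0, 0, 0, 0, 0], [0.3083, 0, 0, 0, 0, 0, 0], [0.3083, -0.0017, 0, 0, 0, 0, 0], [0.3083, -0.0017, 0, 0, 0, 0, 0], [0.3083, -0.0017, 0.0667, 0, 0, 0, 0], [0.3083, -0.0017, 0.1083, 0, 0, 0, 0], [0.3083, -0.0017, 0.1083, 0, 0, 0, 0]]]'

```text
time: 7.75
ee_pos: [658.6, 54.5, 147.1]
tool_rot: [3.141, 0.005, -0.174]
ft_force: [1.0, -0.2, 0.7]
finger_gap: 0.1
finger_force: 0.0
```

```bash
python3 -c "
from h import *
go([0,-61,138])
f=robot.grab_frame('side'); cv2.imwrite('pics/s4.png',cv2.resize(f[170:310,310:450,::-1],(0,0),fx=4,fy=4,interpolation=2))"
```

```text
tool delta [3.3 2.1 9.1] at press [ -3.2 -58.9 147.1] F [ 1.  -0.   0.7] t 7.75
```

View pics/s4.png

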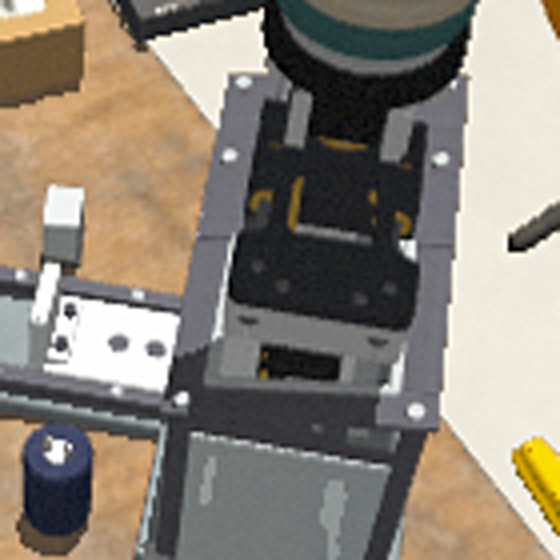

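The gripper is centred over the window, with the black pad partly visible at (300,362). There is no contact force, so I'll press down gently.

Converted, 34 mm is 0.0567, 30 mm is 0.05.

Call:
run_rows --ticks '[[[0.0033, 0.0017, 0.0083, 0, 0, 0, 0], [0.0033, 0.0017, 0.0167, 0, 0, 0, 0], [0.0033, 0.0017, 0.025, 0, 0, 0, 0], [0.0033, 0.0017, 0.0333, 0, 0, 0, 0], [0.0033, 0.0017, 0.0417, 0, 0, 0, 0], [0.0033, 0.0017, 0.05, 0, 0, 0, 0], [0.0033, 0.0017, 0.0567, 0, 0, 0, 0]]]'

```text
time: 8.68
ee_pos: [664.1, 52.3, 115.3]
tool_rot: [-3.141, -0.002, -0.175]
ft_force: [0.3, -0.3, 7.5]
finger_gap: 0.6
finger_force: 3.7
```

```bash
python3 -c "
from h import *
go([0,-61,108])"
```

```text
tool delta [-2.6  0.8  7.3] at press [  2.6 -60.2 115.3] F [ 0.3 -0.3  7.5] t 8.675
```

Converted, 9 mm is 0.015, 6 mm is 0.01.

Call:
run_rows --ticks '[[[-0.0033, 0, 0.005, 0, 0, 0, 0], [-0.0033, 0, 0.01, 0, 0, 0, 0], [-0.0033, 0, 0.015, 0, 0, 0, 0], [-0.0033, 0, 0.015, 0, 0, 0, 0]]]'

```text
time: 9.18
ee_pos: [664.2, 53.2, 108.2]
tool_rot: [-3.139, -0.007, -0.175]
ft_force: [0.8, 0.6, 10.0]
finger_gap: 0.3
finger_force: 4.9
```

```bash
python3 -c "
from h import *
go([0,-61,108])"
```

```text
tool delta [-2.5  1.8  0.1] at press [  2.5 -59.2 108.2] F [ 0.7  0.7 10. ] t 9.175
```

Call:
run_rows --ticks '[[[0, 0, 0.005, 0, 0, 0, 0], [0, 0, 0.0083, 0, 0, 0, 0], [0, 0, 0.0083, 0, 0, 0, 0], [0, 0, 0.0083, 0, 0, 0, 0]]]'

```text
time: 9.68
ee_pos: [664.4, 53.4, 107.1]
tool_rot: [-3.139, -0.009, -0.175]
ft_force: [-2.6, 1.0, 26.5]
finger_gap: 0.6
finger_force: 12.5
```

```bash
python3 -c "
from h import *
go([0,-61,108])"
```

```text
tool delta [-2.7  1.9 -0.9] at press [  2.7 -59.1 107.1] F [-2.7  0.5 26.5] t 9.675
```

The lever has bottomed: no travel at 107 mm with the force up to 26 N. I'll hold briefly with a little more force, then let it up slowly and draw out.

Converted, 2 mm is 0.0033.

Call:
run_rows --ticks '[[[0, 0, 0.0033, 0, 0, 0, 0], [0, 0, 0.0033, 0, 0, 0, 0]]]'

```text
time: 9.93
ee_pos: [664.5, 53.4, 106.7]
tool_rot: [-3.139, -0.01, -0.175]
ft_force: [-4.3, 0.8, 31.8]
finger_gap: 0.7
finger_force: 15.6
```

Call:
run_rows --ticks '[[[0, 0, -0.0133, 0, 0, 0, 0], [0, 0, -0.03, 0, 0, 0, 0], [0, 0, -0.0467, 0, 0, 0, 0], [0, 0, -0.0633, 0, 0, 0, 0], [0, 0, -0.0767, 0, 0, 0, 0], [0, 0, -0.1333, 0, 0, 0, 0], [0, 0, -0.2167, 0, 0, 0, 0], [-0.1, 0, -0.2333, 0, 0, 0, 0], [-0.2, 0, -0.2333, 0, 0, 0, 0], [-0.3, 0, -0.2333, 0, 0, 0, 0]]]'

```text
time: 11.18
ee_pos: [481.6, 84.4, 238.0]
tool_rot: [3.142, 0.002, -0.175]
ft_force: [0.1, 0.9, -0.2]
finger_gap: 0.4
finger_force: 0.0
```

Call:
run_rows --ticks '[[[-0.1, 0.1, 0, 0, 0, 0, 0], [-0.1333, 0.2, 0, 0, 0, 0, 0], [-0.1333, 0.2, 0, 0, 0, 0, 0]]]'

```text
time: 11.55
ee_pos: [381.3, -21.2, 238.2]
tool_rot: [3.141, 0.002, -0.177]
ft_force: [0.9, 0.6, -0.4]
finger_gap: 0.3
finger_force: 0.0
```

```bash
python3 -c "
from h import *
go([0,-61,138])
for n,y,x in(('side',190,290),('top',120,250)):
    f=robot.grab_frame(n)[y:y+150,x:x+150,::-1]; globals()[n]=f
cv2.imwrite('pics/e.png',cv2.resize(cv2.hconcat([side,top]),(0,0),fx=2.66,fy=2.66,interpolation=2))"
```

```text
tool delta [ 263.1 -121.3   99.6] at press [-263.2 -181.6  238.2] F [ 0.8  0.7 -0.4] t 11.55
```

View pics/e.png

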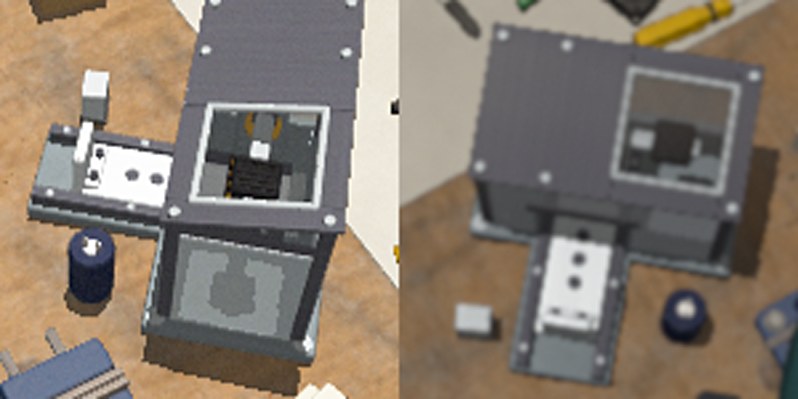

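The pictures show the lever pad back up at its rest position, (255,178) in the side crop. The carrier is still home with its plate at about (85,145), and the capacitor and spare relay have not moved.

```bash
python3 -c "
from cell import robot
print(robot.close_job())"
```

```text
the job is handed in; nothing more can be done
None
```

I pushed the carrier home against its stop and pressed the lever until it bottomed at about 107 mm under 32 N. It then sprang back up, the fingers came out clear, and the job is handed in at about 12 s; I couldn't see the relay itself, so full seating is inferred from the lever bottoming.

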